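# Take off the lock-out tag and reset the wheel valve

## Robot

A 7-joint arm with a two-finger parallel gripper is mounted at the origin on the work surface. World frame = base frame: x ahead of the robot, y to its left, z up, the work surface at z = 0. Lengths are in m, angles in rad, forces in N, time in s.
With the tool pointing down it reaches from about 0.425 to 0.925 m from the base axis. Payload 6.8 kg.
Tool frame: the origin (TCP) lies at the very end of the fingers, on their centre line; the grasp point (between the pads) lies 19 mm behind it (bot.grasp_offset is the distance from the TCP to the grasp point, in m); z points along the fingers, y is the direction in which the jaws open and shut (so a half turn about z gives the same grasp; the last joint's range is limited). The gripper opens to 85 mm and grips with 20 to 120 N. Pads are 22 mm wide; open, the fingers measure 114 mm over their backs; the gripper's body (76 mm by 85 mm) begins 54 mm behind the grasp point. The pads swing forward as they close: fully open they stand 13 mm farther back than shut.
Start: joints at [-1.357, 0.477, 0.022, 1.555, -0.011, 1.109, -0.083], TCP at [0.213, 0.64, 0.231] pointing down, gripper open.
Joint ranges: [-2.96, 2.96], [-0.34, 2.1], [-1.41, 1.46], [0.24, 2.44], [-1.37, 4.51], [0.17, 1.92], [-2.96, 2.96]. Speed limits (rad/s): [2.39, 2.39, 3.14, 3.14, 3.14, 3.14, 3.14].

## Interface

Orientations are given as a unit quaternion [w, x, y, z].
In Python, from station import monitor, cams, bot, finder gives the robot as it stands.
- The arm moves only by the tool jog_arm, never from a script. Its argument "plan" is a list of rows, each an object of numbers: "x", "y", "z": the shift along the tool's x, y, z as a fraction of full scale; "wx", "wy", "wz": the turn, a rotation vector about the tool's x, y, z as a fraction of full scale. A call has 1 to 12 rows; each row is the pose to reach, as a shift and turn from the pose measured when the call began, along the tool's axes at that moment, turning the shorter way round; what a row does not reach only later rows make up. Full scale, the value 1, is 20 cm for a shift and 180 degrees for a turn. A row lasts 1/12 s, in which the tool goes at most 41.7 mm and 7.16 degrees, less where a joint would pass 70% of its speed; a pose out of reach is approached as far as the arm can. A call with a number of a shift or a turn outside -1 to 1 is refused whole. A call with a gripper value outside its range is refused whole. "hand" is the opening, from -1 (shut) to 1 (fully open), set as the call begins (left out, the last holds). The fingers move at their own pace and stop on an object; "grip_force" is the grip in N (left out, the last holds). Time passes only in rows, so rows that repeat a pose let the fingers close. It gives the time, the measured TCP pose, the force and the opening at its end, in the units of the state.
- monitor.get_obs(): the state, without advancing time (a new reading comes with each control period).
- cams.read_camera(name): name is "side" or "top"; returns the picture (480x640x3 uint8, red, green, blue); there is no depth.
- cams.get_calibration(name): a dict with "fx", "fy", "cx", "cy" (pixels), "extrinsics" (4x4, takes a point from world to camera coordinates). Camera axes: x right, y down, z forward; pixel columns grow to the right and rows downward; lengths in m; the calibration is good to about 2 mm. A picture is of the moment at which its call begins. get_calibration takes no time and is no camera call.
- bot.hand_in(): hands the job in, once; it reports no verdict.
Trained networks look in the newest picture that a camera, given by its name, has taken for a name from the list of things; names that differ only in an ending like _2 or _b are one class to them, and where a whole thing is asked for, a point or a joint stands for the part that bears it (a point fixed in the world has none). Each returns a list of dicts, best first, with "confidence" (0 to 1); they miss things now and then, are a little off and sometimes report something else, mostly with a low value. They report only what shows in the picture. A call takes as long as a camera call. They do not tell look-alikes from the thing itself.
- finder.find_in(camera, target): "bbox" ([left, top, width, height] in pixels, round what is visible of it).
- finder.place_of(camera, target): "location" ([column, row] in pixels: a listed point, or the origin of a listed thing).
The state is a dict: "t": time; "q": joint angles; "joint_vel": joint speeds; "joint_torque": joint torques, N m; "eef_pos": TCP position; "tool_rot": TCP orientation; "contact_force": force on the tool from outside, world axes, zero at the start; "torque": the same for the moment, N m; "gripper_width": opening from 0.0 (shut) to 1.0 (fully open).
Only numpy, scipy, OpenCV 4.12 (cv2) and the standard library are available. Lean on these libraries where they do the work, as an engineer would, in place of code of your own. Each camera call takes 0.05 s, during which the arm holds its last target. There are 200 camera calls.

## Task

Lift the red lock-out tag up and off its hook, put it in the yellow bin and let go of it. Then, by its black hand grip, wind the blue valve wheel clockwise until it is shut against its stop, back it off exactly two full turns, and finish still gripping the hand grip between the fingers, holding the wheel there. Leave the other things on the bench where they are.

Things in the scene. Friction and masses are not known exactly. Their poses are not given: they have to be found in the camera images.
- tag_tab (a point): centre of the solid upper tab (40 wide, 34 tall, 8 mm thick) of the red lock-out tag, where it can be grasped; 17 mm below the tag's top edge, 97 mm above its lower edge. The tag hangs freely with the underside of this tab on the hook's arm, which passes through the tag's window along the tag's x
- tag_mid (a point): middle of the whole red tag, 57 mm above its lower edge, same axes as the tab point
- tag: the red tag: upright rigid plate 40 mm wide (y), 8 mm thick (x), 114 mm tall (z), 60 to 130 g; origin at the centre of its lower edge. From the bottom up: 40 mm solid with a white stripe, a window 40 mm tall and 22 mm wide between two side rails, the solid tab 34 mm tall
- hook_arm (a point): point on the centre line of the hook's level arm where the tag hangs at the start, 150 mm above the bench. The arm is a steel bar 7 mm thick running from the dark post (40 mm from here along the stand's +x) to the free end (along its -x). The post ends level with the arm; its foot is a disc of 90 mm
- hook_tip (a point): free end of the hook, 34 mm beyond the tag along the stand's -x and bent up; its top stands 12 mm above the top of the arm. To come off, the tag has to rise 14 to 30 mm, then move at least 50 mm along the stand's -x, past the tip
- bin: open square yellow bin fixed on the bench, outside 160 x 160 mm and 55 mm tall, wall and floor 5 mm, inside 150 x 150 mm; origin at the centre of its underside. The tag may lie or lean in it any way
- valve_axis (a point): point on the vertical axis of the valve's blue hand wheel, at the height of its rim (90 mm above the bench). The rim has a mean radius of 55 mm and is 12 mm thick; nothing on the wheel but the hand grip stands above 102 mm. The fixed valve body's -x side carries the yellow mark
- valve_mark (a point): top of the small yellow mark on a fixed post beside the wheel's rim, 88 mm from the axis, 94 mm above the bench: when the valve is shut against its stop, and again after each whole turn, the hand grip stands next to it, on the line from the axis to the mark
- valve_handle: black upright round hand grip on the wheel's rim, 22 mm in diameter, 50 mm tall (99 to 149 mm above the bench); origin at its centre, 124 mm above the bench and 55 mm from the wheel's axis. It revolves freely on its own pin, so fingers can hold it with a fixed orientation while carrying it round the circle
- valve (a joint): opening of the valve in rad: 0 when shut against a hard stop, growing counter-clockwise seen from above (6.28 for one turn); two turns open is 12.57 and it can go to 20.1. It starts between 2.5 and 7.5. Turning it takes about 2 to 3 N at the hand grip and it stays where it is left
- reagent: amber glass reagent bottle, 66 mm wide, 150 mm tall, standing; a bystander, origin at the centre of its underside
- jar: white jar with blue cap, 70 mm wide, 80 mm tall; a bystander, origin at the centre of its underside
- tip_box: closed pipette-tip box, blue below and grey above, 85 x 120 x 62 mm; a bystander, origin at the centre of its underside
- well_plate: flat white well plate, 85 x 127 x 15 mm; a bystander, origin at the centre of its underside
- tube_rack: aluminium rack of capped tubes, 60 x 150 x 58 mm; a bystander, origin at the centre of its underside
- wash: white wash bottle with red cap, 60 mm wide, 150 mm tall, standing; a bystander, origin at the centre of its underside
Things that resemble listed ones, but are neither listed nor needed, are in the scene too. Several things have the shape of the tag; the one meant has the colours described above. What is shaped like the part that bears valve_axis but purple is not meant.

How it is judged:
By the outcome, as a careful person would: the job done as asked, in the order asked, and still so for the second after the job is handed in, while the arm keeps its last pose, push and grip.
It also fails if it takes over 72 s, if anything falls off the work surface, if the arm or the gripper's body presses on something with over 40 N, if the wrist force passes 120 N, or if a joint passes its speed limit or range.

## Working session

There is one attempt and no reset: what is moved stays moved. The work goes in short steps, Python scripts to look and compute and a tool call to move; the robot and the scene stay as the last step left them, time stands still between calls to the robot, and variables do not carry over. Pictures are saved under pics/ and viewed, about 8 in all and at most 12, crops included, and the job is handed in when it is done.

Besides the shell and the picture viewer there is one more tool, called after "Request:" as name(argument=value, ...), one argument or row to a line, values as JSON. jog_arm: Moves the arm, as the interface text tells. Shift numbers are shares of 20 cm and turn numbers shares of 180 degrees, none past 1 either way. Its arguments: {"type":"object","properties":{"plan":{"type":"array","items":{"type":"object","properties":{"x":{"type":"number","minimum":-1,"maximum":1},"y":{"type":"number","minimum":-1,"maximum":1},"z":{"type":"number","minimum":-1,"maximum":1},"wx":{"type":"number","minimum":-1,"maximum":1},"wy":{"type":"number","minimum":-1,"maximum":1},"wz":{"type":"number","minimum":-1,"maximum":1}}}},"hand":{"type":"number"},"grip_force":{"type":"number"}},"required":["plan"]}

```bash
ls; mkdir -p pics; cat > h.py <<'E'
import numpy as np, cv2
from station import monitor, cams, bot, finder
def snap(n,f):
    im=cams.read_camera(n); cv2.imwrite('pics/'+f,im[:,:,::-1]); return im
def ray(n,p):
    c=cams.get_calibration(n);E=np.array(c['extrinsics'])
    d=E[:3,:3].T@np.array([(p[0]-c['cx'])/c['fx'],(p[1]-c['cy'])/c['fy'],1]); o=-E[:3,:3].T@E[:3,3]
    return o,d/np.linalg.norm(d)
def tri(a,b):
    (o1,d1),(o2,d2)=ray('side',a),ray('top',b)
    s=np.linalg.lstsq(np.c_[d1,-d2],o2-o1,rcond=None)[0]
    p,q=o1+s[0]*d1,o2+s[1]*d2
    return (p+q)/2,np.linalg.norm(p-q)
def atz(n,p,z):
    o,d=ray(n,p); return o+d*(z-o[2])/d[2]
def proj(n,P):
    c=cams.get_calibration(n);E=np.array(c['extrinsics']);v=E[:3,:3]@np.array(P)+E[:3,3]
    return np.array([c['fx']*v[0]/v[2]+c['cx'],c['fy']*v[1]/v[2]+c['cy']])
E
python3 - <<'E'
from h import *
np.set_printoptions(precision=3,suppress=True)
a=snap('side','s0.png');b=snap('top','t0.png')
for n in('side','top'):
    print(n,ray(n,(320,240)))
    for t in['tag_tab','tag_mid','hook_arm','hook_tip','bin','valve_axis','valve_mark','valve_handle']:
        print(t,[(np.round(r['location']).tolist(),round(r['confidence'],2)) for r in finder.place_of(n,t)])
o=monitor.get_obs();print(o)
E
```

```text
pics
side (array([ 0.171, -0.781,  0.985]), array([ 0.279,  0.652, -0.705]))
tag_tab [([250.0, 156.0], 0.69), ([269.0, 152.0], 0.58), ([277.0, 203.0], 0.56)]
tag_mid [([252.0, 166.0], 0.82), ([274.0, 169.0], 0.8), ([274.0, 210.0], 0.74)]
hook_arm [([270.0, 168.0], 0.58)]
hook_tip [([260.0, 162.0], 0.76)]
bin [([359.0, 372.0], 0.77)]
valve_axis [([266.0, 297.0], 0.71)]
valve_mark [([337.0, 273.0], 0.75), ([247.0, 323.0], 0.7), ([478.0, 373.0], 0.49)]
valve_handle [([254.0, 306.0], 0.78)]
top (array([0.26 , 0.034, 1.93 ]), array([ 0.143, -0.026, -0.989]))
tag_tab [([203.0, 242.0], 0.55), ([163.0, 250.0], 0.49), ([237.0, 254.0], 0.42), ([327.0, 220.0], 0.42)]
tag_mid [([167.0, 249.0], 0.62), ([238.0, 259.0], 0.55), ([206.0, 243.0], 0.44), ([192.0, 183.0], 0.3)]
hook_arm [([202.0, 244.0], 0.95)]
hook_tip [([200.0, 255.0], 0.7)]
bin [([405.0, 262.0], 0.57)]
valve_axis [([336.0, 298.0], 0.97), ([329.0, 219.0], 0.81), ([406.0, 258.0], 0.63)]
valve_mark [([341.0, 245.0], 0.97), ([355.0, 326.0], 0.89)]
valve_handle [([310.0, 215.0], 0.51), ([351.0, 314.0], 0.47)]
{'t': 0.9, 'q': array([-1.357,  0.477,  0.022,  1.555, -0.012,  1.109, -0.083]), 'joint_vel': array([ 0.   ,  0.001, -0.   , -0.   ,  0.   , -0.001, -0.002]), 'joint_torque': array([  0.   , -59.633,   1.607, -28.155,   0.013,   0.002,   0.   ]), 'eef_pos': array([0.213, 0.64 , 0.231]), 'tool_rot': array([-0.   ,  0.16 ,  0.987,  0.   ]), 'contact_force': array([-0.183,  0.27 ,  0.476]), 'torque': array([ 0.019, -0.031,  0.003]), 'gripper_width': 1.0026545356180034}
```

View pics/s0.png

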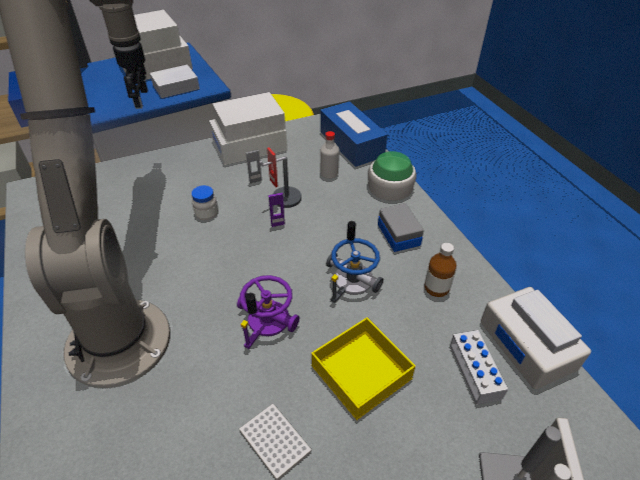

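View pics/t0.png

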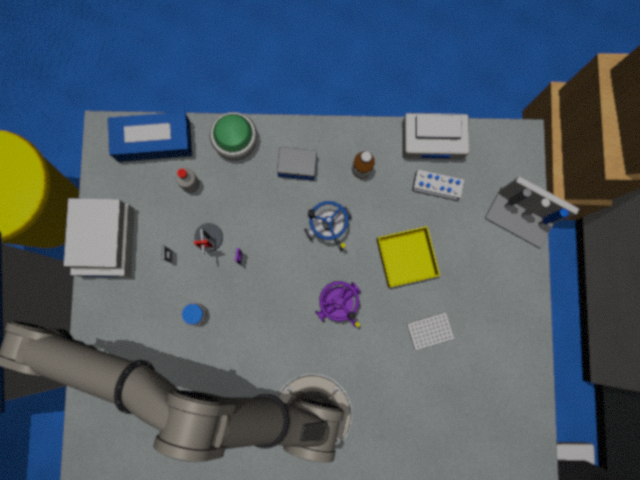

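The side view shows the red tag at (273,167), between a grey one (254,167) and a purple one (277,210). The blue wheel is at (355,255) with its black grip at (351,231), and the purple wheel is at (267,300). In the top view the red tag is at (203,240), the blue wheel at (329,222) and the bin at (408,258). I'll measure these and confirm with an enlarged crop.

```bash
python3 - <<'E'
from h import *
np.set_printoptions(precision=4,suppress=True)
a=cams.read_camera('side');b=cams.read_camera('top')
c1=cv2.resize(a[135:235,230:310],None,fx=5,fy=5,interpolation=cv2.INTER_CUBIC)
c2=cv2.resize(b[215:275,155:255],None,fx=5,fy=5,interpolation=cv2.INTER_CUBIC)
c3=cv2.resize(b[190:260,295:355],None,fx=5,fy=5,interpolation=cv2.INTER_CUBIC)
im=np.zeros((600,800,3),np.uint8);im[:500,:400]=c1;im[:250,400:]=c2[:250,:400];im[250:600,400:700]=c3
cv2.imwrite('pics/c0.png',im[:,:,::-1])
def ms(n,m):
    hsv=cv2.cvtColor(n,cv2.COLOR_RGB2HSV).astype(int); return m(hsv)
red=lambda h:((h[...,0]<8)|(h[...,0]>172))&(h[...,1]>130)&(h[...,2]>70)
for im,n,w in((a,'side',(140,200,255,290)),(b,'top',(225,260,190,218))):
    m=ms(im,red)[w[0]:w[1],w[2]:w[3]];y,x=np.nonzero(m);y=y+w[0];x=x+w[2]
    print(n,len(x),x.mean(),y.mean(),x.min(),x.max(),y.min(),y.max())
    print(sorted(zip(y.tolist(),x.tolist()))) if n=='top' else None
print('tab',tri((269,152),(203,242)),'hook_arm',tri((270,168),(202,244)),'tip',tri((260,162),(200,255)))
print('mark',tri((337,273),(341,245)), atz('top',(341,245),.094),atz('side',(337,273),.094))
print('axis',atz('top',(329,219),.09),'handle',atz('top',(310,215),.124),tri((351,231),(310,215)))
print('bin top center',atz('top',(408,257),.055))
for n in('top','side'):
    print(n,[ (np.round(r['bbox']).tolist(),round(r['confidence'],2)) for r in finder.find_in(n,'valve_handle')])
E
```

```text
side 136 272.75 168.64705882352942 267 276 148 186
top 61 201.672131147541 242.49180327868854 194 207 240 246
[(240, 199), (240, 203), (240, 204), (240, 205), (240, 206), (240, 207), (241, 195), (241, 196), (241, 197), (241, 198), (241, 199), (241, 200), (241, 201), (241, 202), (241, 203), (241, 204), (241, 205), (241, 206), (241, 207), (242, 194), (242, 195), (242, 196), (242, 197), (242, 198), (242, 199), (242, 200), (242, 201), (242, 202), (242, 203), (242, 204), (242, 205), (242, 206), (242, 207), (243, 195), (243, 196), (243, 197), (243, 198), (243, 199), (243, 200), (243, 201), (243, 202), (243, 203), (243, 204), (243, 205), (243, 206), (244, 196), (244, 197), (244, 198), (244, 199), (244, 204), (244, 205), (244, 206), (244, 207), (245, 200), (245, 204), (245, 205), (245, 206), (245, 207), (246, 205), (246, 206), (246, 207)]
tab (array([0.4958, 0.3225, 0.1912]), np.float64(0.009815689922479092)) hook_arm (array([0.4987, 0.3358, 0.1269]), np.float64(0.009869256061799208)) tip (array([0.4666, 0.3346, 0.1567]), np.float64(0.0015686309142957588))
mark (array([ 0.5139, -0.078 ,  0.0966]), np.float64(0.005801521315702607)) [ 0.5115 -0.0773  0.094 ] [ 0.5179 -0.0764  0.094 ]
axis [ 0.5912 -0.0405  0.09  ] handle [0.5963 0.0177 0.124 ] (array([0.5977, 0.0175, 0.1199]), np.float64(0.001390294280915718))
bin top center [ 0.4828 -0.2864  0.055 ]
top [([350.0, 310.0, 4.0, 10.0], 0.45), ([309.0, 214.0, 4.0, 6.0], 0.42)]
side [([348.0, 222.0, 8.0, 21.0], 0.65), ([246.0, 293.0, 10.0, 21.0], 0.45)]
```

View pics/c0.png

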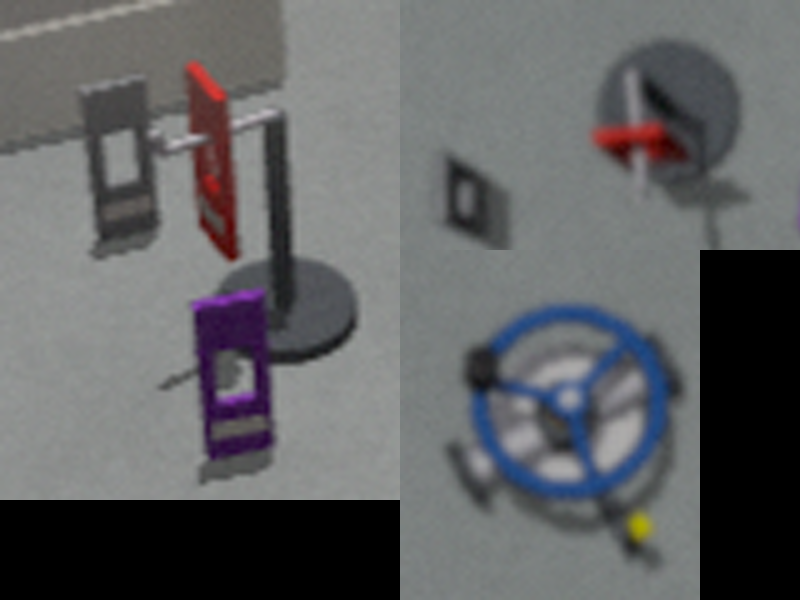

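The crop confirms that only the red tag, with its white stripe, hangs on the hook arm. The grey and purple tags stand elsewhere and are decoys. The blue wheel with its yellow mark is the one meant. Next I'll work out precise geometry.

```bash
python3 - <<'E'
from h import *
np.set_printoptions(precision=4,suppress=True)
from scipy.optimize import least_squares
im={n:cams.read_camera(n) for n in('side','top')}
W={'top':(190,260,295,355),'side':(225,300,320,390)}
for n in im:
    h=cv2.cvtColor(im[n],cv2.COLOR_RGB2HSV).astype(int)
    r0,r1,c0,c1=W[n]
    def pix(m): y,x=np.nonzero(m[r0:r1,c0:c1]); return np.c_[x+c0,y+r0]
    bl=pix((abs(h[...,0]-108)<12)&(h[...,1]>120)&(h[...,2]>60))
    P=np.array([atz(n,p,.09)[:2] for p in bl])
    f=lambda v:np.hypot(*(P-v[:2]).T)-.055
    v=least_squares(lambda v:f(v),[.59,-.04],loss='soft_l1',f_scale=.004).x
    print(n,'axis',v,len(P),np.median(abs(f(v))))
    ye=pix((abs(h[...,0]-28)<6)&(h[...,1]>150)&(h[...,2]>110)); print(' mark px',ye.mean(0),len(ye),atz(n,ye.mean(0),.09))
    bk=pix((h[...,2]<45)); bk=bk[(bk[:,1]<222)&(bk[:,0]<322)] if n=='top' else bk[(bk[:,1]<243)&(bk[:,0]>344)&(bk[:,0]<360)]
    print(' handle px',bk.mean(0),len(bk),bk.min(0),bk.max(0),atz(n,bk.mean(0),.124 if n=='side' else .13))
# tag
print('tagtop ends',atz('top',(194.5,241.6),.1875),atz('top',(207,240.4),.1875),'ctr',atz('top',(201,241.3),.1875))
print('post top',atz('top',(202,229.5),.152),'tip',atz('top',(203,254.5),.163))
print('side: tag ctr tab', atz('side',(270,158),.1705), 'tip',atz('side',(261,163),.163),'post',atz('side',(285,158),.152))
print('foot',atz('top',(209.2,237),.01), tri((268,149),(200.8,241.2)))
# bin corners from yellow mask top view
h=cv2.cvtColor(im['top'],cv2.COLOR_RGB2HSV).astype(int)
m=((abs(h[...,0]-28)<6)&(h[...,1]>150)&(h[...,2]>80)).astype(np.uint8);m[:, :365]=0;m[:,450:]=0
c=max(cv2.findContours(m,0,2)[0],key=cv2.contourArea)
B=[atz('top',p,.055)[:2] for p in cv2.boxPoints(cv2.minAreaRect(c))];print('bin',B,np.mean(B,0))
E
```

```text
side axis [ 0.5885 -0.0349] 754 0.006303467668926966
 mark px [334.3462 276.6538] 26 [ 0.5088 -0.0813  0.09  ]
 handle px [350.6606 232.0826] 109 [347 225] [354 240] [0.5939 0.0104 0.124 ]
top axis [ 0.5894 -0.0382] 374 0.002799715804340939
 mark px [342.4667 244.8667] 15 [ 0.5125 -0.082   0.09  ]
 handle px [311.25 214.2 ] 20 [309 211] [313 217] [0.5976 0.0141 0.13  ]
tagtop ends [0.5019 0.3464 0.1875] [0.5059 0.311  0.1875] ctr [0.5031 0.3279 0.1875]
post top [0.5428 0.3324 0.152 ] tip [0.4682 0.3248 0.163 ]
side: tag ctr tab [0.4924 0.3232 0.1705] tip [0.4646 0.3207 0.163 ] post [0.539  0.3318 0.152 ]
foot [0.5419 0.3327 0.01  ] (array([0.4962, 0.3279, 0.1977]), np.float64(0.01164813640151078))
bin [array([ 0.542 , -0.1893]), array([ 0.5822, -0.3479]), array([ 0.4267, -0.3823]), array([ 0.3877, -0.2253])] [ 0.4846 -0.2862]
```

Request:
jog_arm(
  plan=[
    {"x": -0.18, "y": -0.27, "wz": -0.04},
    {"x": -0.36, "y": -0.54, "wz": -0.07},
    {"x": -0.535, "y": -0.82, "wz": -0.105},
    {"x": -0.535, "y": -0.82, "wz": -0.138},
    {"x": -0.535, "y": -0.82, "wz": -0.138},
    {"x": -0.535, "y": -0.82, "wz": -0.138},
    {"x": -0.535, "y": -0.82, "wz": -0.138},
  ],
  hand=1,
  grip_force=40,
)

```text
invalid input at $.plan[0]: expected keys x, y, z, wx, wy, wz
```

Request:
jog_arm(
  plan=[
    {"x": -0.18, "y": -0.27, "z": 0, "wx": 0, "wy": 0, "wz": -0.04},
    {"x": -0.36, "y": -0.54, "z": 0, "wx": 0, "wy": 0, "wz": -0.07},
    {"x": -0.535, "y": -0.82, "z": 0, "wx": 0, "wy": 0, "wz": -0.105},
    {"x": -0.535, "y": -0.82, "z": 0, "wx": 0, "wy": 0, "wz": -0.138},
    {"x": -0.535, "y": -0.82, "z": 0, "wx": 0, "wy": 0, "wz": -0.138},
    {"x": -0.535, "y": -0.82, "z": 0, "wx": 0, "wy": 0, "wz": -0.138},
    {"x": -0.535, "y": -0.82, "z": 0, "wx": 0, "wy": 0, "wz": -0.138},
  ],
  hand=1,
  grip_force=40,
)

```text
t: 1.78
eef_pos: [0.2641, 0.4497, 0.2319]
tool_rot: [0.0, -0.054, 0.999, 0.0]
contact_force: [0.1, 0.6, -0.1]
gripper_width: 0.999
```

```bash
cat >> h.py <<'E'
def R():
    w,x,y,z=monitor.get_obs()['tool_rot']
    from scipy.spatial.transform import Rotation as Q
    return Q.from_quat([x,y,z,w]).as_matrix()
def go(*pts):
    o=monitor.get_obs()
    print('t',round(o['t'],2),'pos',o['eef_pos'].round(4),'F',o['contact_force'].round(1),'g',round(o['gripper_width'],3),'q',o['q'].round(2))
    print(R().round(3).tolist())
    for p in pts: print(np.round(R().T@(np.array(p)-o['eef_pos'])/.2,3).tolist())
E
python3 -c "
from h import *
go((.501,.327,.231),(.501,.327,.1515))"
```

```text
t 1.78 pos [0.2641 0.4497 0.2319] F [ 0.1  0.6 -0.1] g 0.999 q [-1.13  0.23 -0.04  1.92  0.01  1.    0.51]
[[-0.994, -0.108, 0.001], [-0.108, 0.994, 0.001], [-0.001, 0.001, -1.0]]
[-1.111, -0.738, 0.005]
[-1.111, -0.738, 0.402]
```

Request:
jog_arm(
  plan=[
    {"x": -0.2, "y": -0.15, "z": 0, "wx": 0, "wy": 0, "wz": 0},
    {"x": -0.4, "y": -0.3, "z": 0, "wx": 0, "wy": 0, "wz": 0},
    {"x": -0.6, "y": -0.45, "z": 0, "wx": 0, "wy": 0, "wz": 0},
    {"x": -0.8, "y": -0.6, "z": 0, "wx": 0, "wy": 0, "wz": 0},
    {"x": -0.99, "y": -0.738, "z": 0, "wx": 0, "wy": 0, "wz": 0},
    {"x": -0.99, "y": -0.738, "z": 0, "wx": 0, "wy": 0, "wz": 0},
    {"x": -0.99, "y": -0.738, "z": 0, "wx": 0, "wy": 0, "wz": 0},
    {"x": -0.99, "y": -0.738, "z": 0, "wx": 0, "wy": 0, "wz": 0},
  ],
)

```text
t: 2.45
eef_pos: [0.4791, 0.324, 0.2317]
tool_rot: [0.001, -0.052, 0.999, 0.0]
contact_force: [-0.9, 2.0, 0.0]
gripper_width: 0.997
```

```bash
python3 - <<'E'
from h import *
go((.501,.327,.231),(.501,.327,.1515))
a=cams.read_camera('side')
p=proj('side',monitor.get_obs()['eef_pos']);print('tcp px',p)
cv2.imwrite('pics/c1.png',cv2.resize(a[110:210,215:325],None,fx=6,fy=6,interpolation=cv2.INTER_CUBIC)[:,:,::-1])
E
```

```text
t 2.45 pos [0.4791 0.324  0.2317] F [-0.9  2.   0. ] g 0.997 q [-0.79  0.32  0.1   1.8  -0.04  1.03  1.01]
[[-0.995, -0.104, 0.001], [-0.104, 0.995, 0.001], [-0.001, 0.0, -1.0]]
[-0.111, 0.004, 0.003]
[-0.11, 0.003, 0.401]
tcp px [262.78690476 140.06987794]
```

View pics/c1.png

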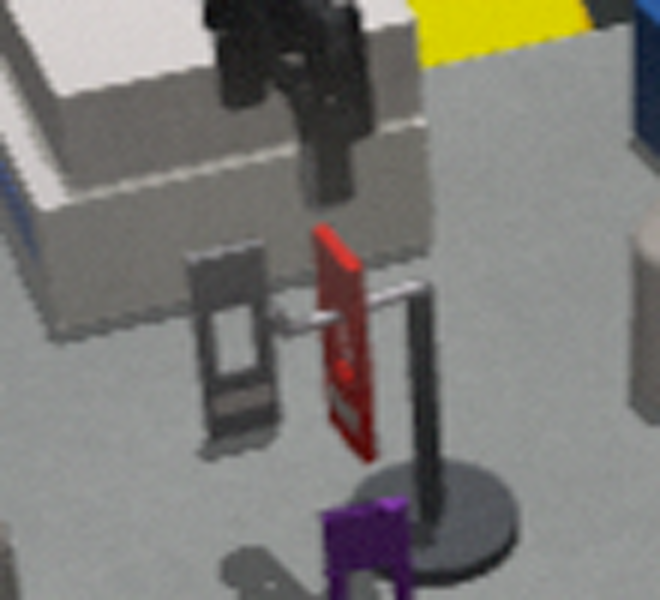

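The gripper is above the tag, fingers apart. The red tag's top edge is at crop (340,247), which is side pixel (271.7,151.2). I'll compare that with the projected estimate.

```bash
python3 - <<'E'
from h import *
print(proj('side',(.501,.327,.1875)),atz('side',(271.7,151.2),.1875),proj('side',(.501,.327,.0735)), atz('side',(274.5,183.5),.0735))
print(proj('side',(.464,.323,.163)),proj('side',(.541,.332,.152)))
E
```

```text
[272.09059978 151.4801798 ] [0.50044336 0.32868516 0.1875    ] [274.63813518 183.9668413 ] [0.50135392 0.32922581 0.0735    ]
[260.52117679 162.60363733] [285.63327903 157.80630537]
```

Request:
jog_arm(
  plan=[
    {"x": -0.06, "y": 0.005, "z": 0, "wx": 0, "wy": 0, "wz": 0},
    {"x": -0.11, "y": 0.008, "z": 0.05, "wx": 0, "wy": 0, "wz": 0},
    {"x": -0.11, "y": 0.008, "z": 0.16, "wx": 0, "wy": 0, "wz": 0},
    {"x": -0.11, "y": 0.008, "z": 0.28, "wx": 0, "wy": 0, "wz": 0},
    {"x": -0.11, "y": 0.008, "z": 0.4, "wx": 0, "wy": 0, "wz": 0},
    {"x": -0.11, "y": 0.008, "z": 0.4, "wx": 0, "wy": 0, "wz": 0},
    {"x": -0.11, "y": 0.008, "z": 0.4, "wx": 0, "wy": 0, "wz": 0},
  ],
)

```text
t: 3.08
eef_pos: [0.4972, 0.3304, 0.1502]
tool_rot: [-0.001, -0.055, 0.998, -0.0]
contact_force: [0.1, 0.2, 0.9]
gripper_width: 1.003
```

Request:
jog_arm(
  plan=[
    {"x": 0, "y": 0, "z": 0, "wx": 0, "wy": 0, "wz": 0},
    {"x": 0, "y": 0, "z": 0, "wx": 0, "wy": 0, "wz": 0},
    {"x": 0, "y": 0, "z": 0, "wx": 0, "wy": 0, "wz": 0},
    {"x": 0, "y": 0, "z": 0, "wx": 0, "wy": 0, "wz": 0},
    {"x": 0, "y": 0, "z": 0, "wx": 0, "wy": 0, "wz": 0},
    {"x": 0, "y": 0, "z": 0, "wx": 0, "wy": 0, "wz": 0},
    {"x": 0, "y": 0, "z": 0, "wx": 0, "wy": 0, "wz": 0},
    {"x": 0, "y": 0, "z": 0, "wx": 0, "wy": 0, "wz": 0},
    {"x": 0, "y": 0, "z": 0, "wx": 0, "wy": 0, "wz": 0},
    {"x": 0, "y": 0, "z": 0, "wx": 0, "wy": 0, "wz": 0},
  ],
  hand=-1,
  grip_force=40,
)

```text
t: 3.92
eef_pos: [0.4978, 0.331, 0.1513]
tool_rot: [-0.001, -0.055, 0.998, 0.0]
contact_force: [-1.2, 0.3, 6.4]
gripper_width: 0.459
```

```bash
python3 - <<'E'
from h import *
go((.501,.327,.1745))
a=cams.read_camera('side')
cv2.imwrite('pics/c2.png',cv2.resize(a[110:210,215:325],None,fx=6,fy=6,interpolation=cv2.INTER_CUBIC)[:,:,::-1])
E
```

```text
t 3.92 pos [0.4978 0.331  0.1513] F [-1.2  0.3  6.4] g 0.459 q [-0.76  0.44  0.1   1.83 -0.05  0.88  1.04]
[[-0.994, -0.11, -0.001], [-0.11, 0.994, 0.001], [0.001, 0.001, -1.0]]
[-0.013, -0.021, -0.116]
```

View pics/c2.png

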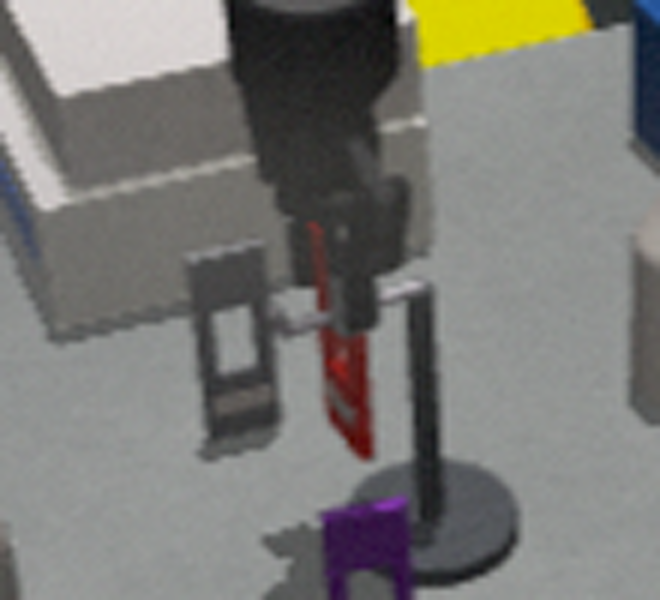

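Opening 0.459 is about 39 mm, so the tag is held by its two edges. I'll lift about 22 mm and draw it off along tool +x.

Request:
jog_arm(
  plan=[
    {"x": 0, "y": 0, "z": -0.04, "wx": 0, "wy": 0, "wz": 0},
    {"x": 0, "y": 0, "z": -0.08, "wx": 0, "wy": 0, "wz": 0},
    {"x": 0, "y": 0, "z": -0.115, "wx": 0, "wy": 0, "wz": 0},
    {"x": 0, "y": 0, "z": -0.115, "wx": 0, "wy": 0, "wz": 0},
    {"x": 0, "y": 0, "z": -0.115, "wx": 0, "wy": 0, "wz": 0},
  ],
)

```text
t: 4.38
eef_pos: [0.4981, 0.3311, 0.175]
tool_rot: [-0.0, -0.055, 0.998, 0.001]
contact_force: [-0.5, -0.1, -1.1]
gripper_width: 0.461
```

Request:
jog_arm(
  plan=[
    {"x": 0.07, "y": 0, "z": 0, "wx": 0, "wy": 0, "wz": 0},
    {"x": 0.15, "y": 0, "z": 0, "wx": 0, "wy": 0, "wz": 0},
    {"x": 0.23, "y": 0, "z": 0, "wx": 0, "wy": 0, "wz": 0},
    {"x": 0.31, "y": 0, "z": 0, "wx": 0, "wy": 0, "wz": 0},
    {"x": 0.4, "y": 0, "z": 0, "wx": 0, "wy": 0, "wz": 0},
    {"x": 0.4, "y": 0, "z": 0, "wx": 0, "wy": 0, "wz": 0},
    {"x": 0.4, "y": 0, "z": 0, "wx": 0, "wy": 0, "wz": 0},
  ],
)

```text
t: 4.97
eef_pos: [0.4178, 0.3223, 0.1748]
tool_rot: [-0.0, -0.056, 0.998, 0.001]
contact_force: [-0.0, 0.3, -0.8]
gripper_width: 0.459
```

```bash
python3 - <<'E'
from h import *
go()
a=cams.read_camera('side')
cv2.imwrite('pics/c3.png',cv2.resize(a[90:210,195:325],None,fx=5,fy=5,interpolation=cv2.INTER_CUBIC)[:,:,::-1])
E
```

```text
t 4.97 pos [0.4178 0.3223 0.1748] F [-0.   0.3 -0.8] g 0.459 q [-0.84  0.3   0.08  1.97 -0.03  0.87  0.94]
[[-0.994, -0.111, -0.001], [-0.111, 0.994, 0.001], [0.001, 0.001, -1.0]]
```

View pics/c3.png

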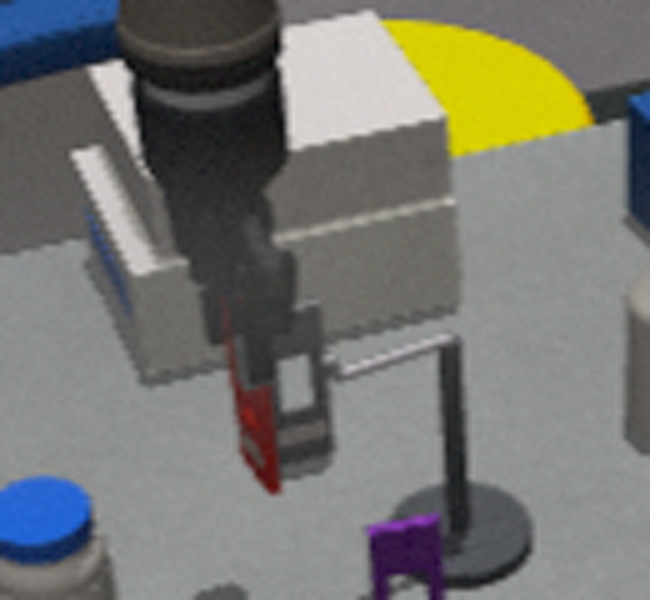

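The tag is off the hook and held; the hook stands empty. I'll carry it high towards the bin.

Request:
jog_arm(
  plan=[
    {"x": 0, "y": 0, "z": -0.14, "wx": 0, "wy": 0, "wz": 0},
    {"x": 0, "y": 0, "z": -0.28, "wx": 0, "wy": 0, "wz": 0},
    {"x": -0.03, "y": -0.14, "z": -0.425, "wx": 0, "wy": 0, "wz": 0},
    {"x": -0.07, "y": -0.3, "z": -0.425, "wx": 0, "wy": 0, "wz": -0.01},
    {"x": -0.11, "y": -0.46, "z": -0.425, "wx": 0, "wy": 0, "wz": -0.02},
    {"x": -0.157, "y": -0.62, "z": -0.425, "wx": 0, "wy": 0, "wz": -0.03},
    {"x": -0.19, "y": -0.78, "z": -0.425, "wx": 0, "wy": 0, "wz": -0.037},
    {"x": -0.2, "y": -0.94, "z": -0.425, "wx": 0, "wy": 0, "wz": -0.037},
    {"x": -0.2, "y": -0.99, "z": -0.425, "wx": 0, "wy": 0, "wz": -0.037},
    {"x": -0.2, "y": -0.99, "z": -0.425, "wx": 0, "wy": 0, "wz": -0.037},
  ],
)

```text
t: 5.85
eef_pos: [0.4817, 0.1256, 0.2597]
tool_rot: [0.0, -0.11, 0.994, 0.0]
contact_force: [-0.5, 0.4, -1.4]
gripper_width: 0.458
```

```bash
python3 -c "
from h import *
go((.460,-.292,.26),(.460,-.292,.091))"
```

```text
t 5.85 pos [0.4817 0.1256 0.2597] F [-0.5  0.4 -1.4] g 0.458 q [-0.57  0.15  0.21  1.95 -0.04  1.04  1.45]
[[-0.976, -0.218, 0.001], [-0.218, 0.976, 0.0], [-0.001, 0.0, -1.0]]
[0.561, -2.014, -0.002]
[0.561, -2.015, 0.843]
```

Request:
jog_arm(
  plan=[
    {"x": 0.05, "y": -0.17, "z": 0, "wx": 0, "wy": 0, "wz": 0},
    {"x": 0.1, "y": -0.34, "z": 0, "wx": 0, "wy": 0, "wz": 0},
    {"x": 0.15, "y": -0.51, "z": 0, "wx": 0, "wy": 0, "wz": 0},
    {"x": 0.2, "y": -0.68, "z": 0, "wx": 0, "wy": 0, "wz": 0},
    {"x": 0.24, "y": -0.85, "z": 0, "wx": 0, "wy": 0, "wz": 0},
    {"x": 0.28, "y": -1.0, "z": 0, "wx": 0, "wy": 0, "wz": 0},
    {"x": 0.28, "y": -1.0, "z": 0, "wx": 0, "wy": 0, "wz": 0},
  ],
)

```text
t: 6.43
eef_pos: [0.4705, -0.0876, 0.26]
tool_rot: [0.001, -0.106, 0.994, -0.001]
contact_force: [-0.5, -0.2, -0.3]
gripper_width: 0.463
```

Request:
jog_arm(
  plan=[
    {"x": 0.05, "y": -0.17, "z": 0, "wx": 0, "wy": 0.015, "wz": 0},
    {"x": 0.1, "y": -0.34, "z": 0, "wx": 0, "wy": 0.03, "wz": 0},
    {"x": 0.15, "y": -0.51, "z": 0, "wx": 0, "wy": 0.05, "wz": 0},
    {"x": 0.2, "y": -0.68, "z": 0, "wx": 0, "wy": 0.065, "wz": 0},
    {"x": 0.24, "y": -0.85, "z": 0, "wx": 0, "wy": 0.083, "wz": 0},
    {"x": 0.28, "y": -1.0, "z": 0, "wx": 0, "wy": 0.083, "wz": 0},
    {"x": 0.28, "y": -1.0, "z": 0, "wx": 0, "wy": 0.083, "wz": 0},
    {"x": 0.28, "y": -1.0, "z": 0, "wx": 0, "wy": 0.083, "wz": 0},
  ],
)

```text
t: 7.1
eef_pos: [0.4582, -0.2959, 0.26]
tool_rot: [-0.129, -0.103, 0.986, -0.015]
contact_force: [-0.1, 0.3, -0.2]
gripper_width: 0.46
```

```bash
python3 - <<'E'
from h import *
go((.460,-.292,.26),(.460,-.292,.091))
a=cams.read_camera('side')
cv2.imwrite('pics/c4.png',cv2.resize(a[230:430,270:470],None,fx=3,fy=3,interpolation=cv2.INTER_CUBIC)[:,:,::-1])
E
```

```text
t 7.1 pos [ 0.4582 -0.2959  0.26  ] F [-0.1  0.3 -0.2] g 0.46 q [-0.03  0.38  0.52  1.73 -0.02  1.28  2.27]
[[-0.945, -0.208, -0.251], [-0.2, 0.978, -0.057], [0.258, -0.003, -0.966]]
[-0.012, 0.017, -0.004]
[-0.23, 0.02, 0.813]
```

View pics/c4.png

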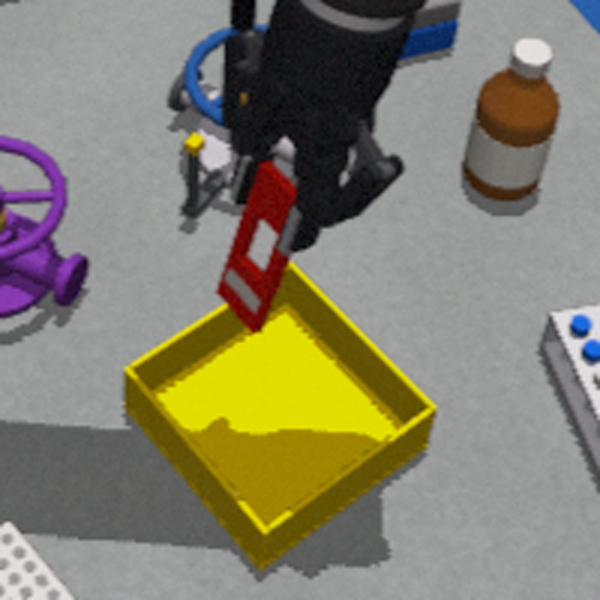

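The tag is gripped above the bin and tilted as planned. I'll lower it and release.

Request:
jog_arm(
  plan=[
    {"x": -0.04, "y": 0.01, "z": 0.14, "wx": 0, "wy": 0, "wz": 0},
    {"x": -0.08, "y": 0.02, "z": 0.28, "wx": 0, "wy": 0, "wz": 0},
    {"x": -0.12, "y": 0.02, "z": 0.42, "wx": 0, "wy": 0, "wz": 0},
    {"x": -0.16, "y": 0.02, "z": 0.56, "wx": 0, "wy": 0, "wz": 0},
    {"x": -0.2, "y": 0.02, "z": 0.69, "wx": 0, "wy": 0, "wz": 0},
    {"x": -0.23, "y": 0.02, "z": 0.81, "wx": 0, "wy": 0, "wz": 0},
    {"x": -0.23, "y": 0.02, "z": 0.81, "wx": 0, "wy": 0, "wz": 0},
    {"x": -0.23, "y": 0.02, "z": 0.81, "wx": 0, "wy": 0, "wz": 0},
  ],
)

```text
t: 7.82
eef_pos: [0.4607, -0.2881, 0.0911]
tool_rot: [-0.13, -0.106, 0.986, -0.014]
contact_force: [0.1, -0.8, -1.5]
gripper_width: 0.46
```

Request:
jog_arm(
  plan=[
    {"x": 0, "y": 0, "z": 0, "wx": 0, "wy": 0, "wz": 0},
    {"x": 0, "y": 0, "z": 0, "wx": 0, "wy": 0, "wz": 0},
    {"x": 0, "y": 0, "z": 0, "wx": 0, "wy": 0, "wz": 0},
    {"x": 0, "y": 0, "z": 0, "wx": 0, "wy": 0, "wz": 0},
    {"x": 0, "y": 0, "z": 0, "wx": 0, "wy": 0, "wz": 0},
    {"x": 0, "y": 0, "z": 0, "wx": 0, "wy": 0, "wz": 0},
    {"x": 0, "y": 0, "z": 0, "wx": 0, "wy": 0, "wz": 0},
    {"x": 0, "y": 0, "z": 0, "wx": 0, "wy": 0, "wz": 0},
    {"x": 0, "y": 0, "z": 0, "wx": 0, "wy": 0, "wz": 0},
  ],
  hand=1,
)

```text
t: 8.57
eef_pos: [0.4607, -0.2881, 0.091]
tool_rot: [-0.13, -0.106, 0.986, -0.014]
contact_force: [-0.0, 0.3, 0.5]
gripper_width: 1.004
```

Request:
jog_arm(
  plan=[
    {"x": 0.02, "y": 0, "z": -0.1, "wx": 0, "wy": 0, "wz": 0},
    {"x": 0.06, "y": 0, "z": -0.24, "wx": 0, "wy": 0, "wz": 0},
    {"x": 0.1, "y": 0, "z": -0.38, "wx": 0, "wy": 0, "wz": 0},
    {"x": 0.14, "y": 0, "z": -0.52, "wx": 0, "wy": -0.03, "wz": 0},
    {"x": 0.2, "y": 0, "z": -0.68, "wx": 0, "wy": -0.06, "wz": 0},
    {"x": 0.23, "y": 0, "z": -0.81, "wx": 0, "wy": -0.083, "wz": 0},
    {"x": 0.23, "y": 0, "z": -0.81, "wx": 0, "wy": -0.083, "wz": 0},
    {"x": 0.23, "y": 0, "z": -0.81, "wx": 0, "wy": -0.083, "wz": 0},
  ],
)

```text
t: 9.23
eef_pos: [0.4579, -0.2898, 0.2614]
tool_rot: [0.001, -0.106, 0.994, -0.001]
contact_force: [0.6, 0.8, -0.4]
gripper_width: 0.999
```

```bash
python3 - <<'E'
from h import *
a=cams.read_camera('side')
cv2.imwrite('pics/c5.png',cv2.resize(a[200:430,270:470],None,fx=2.6,fy=2.6,interpolation=cv2.INTER_CUBIC)[:,:,::-1])
ax=np.array([.5895,-.0375]);mk=np.array([.5115,-.0815])
print('mark r',np.hypot(*(mk-ax)),'ang',np.arctan2(*(mk-ax)[::-1]))
for hd in([.5976,.0141],[.5939,.0104]): print(np.hypot(*(hd-ax)),np.arctan2(*(hd-ax)[::-1]))
go((.596,.014,.26),(.596,.014,.111))
E
```

```text
mark r 0.08955445270895251 ang -2.6279866488670445
0.05223188681255924 1.4150902393612723
0.0481016631729091 1.4791953519743664
t 9.28 pos [ 0.458  -0.2886  0.2597] F [0.  0.3 0.4] g 1.0 q [ 0.04  0.24  0.49  1.87 -0.13  1.06  2.36]
[[-0.977, -0.212, -0.0], [-0.212, 0.977, 0.0], [0.0, 0.0, -1.0]]
[-0.995, 1.333, -0.002]
[-0.995, 1.333, 0.743]
```

View pics/c5.png

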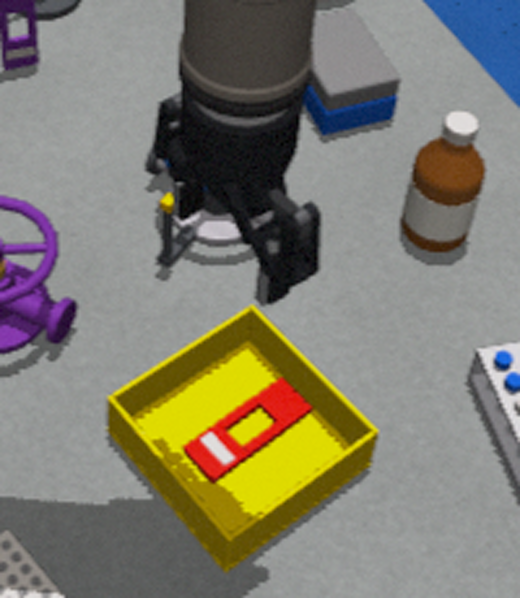

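The tag lies flat in the bin, released. Next I'll go to the blue wheel's grip at about (0.597, 0.016).

Request:
jog_arm(
  plan=[
    {"x": -0.11, "y": 0.14, "z": 0, "wx": 0, "wy": 0, "wz": 0},
    {"x": -0.22, "y": 0.28, "z": 0, "wx": 0, "wy": 0, "wz": 0},
    {"x": -0.33, "y": 0.42, "z": 0, "wx": 0, "wy": 0, "wz": 0},
    {"x": -0.45, "y": 0.57, "z": 0, "wx": 0, "wy": 0, "wz": 0},
    {"x": -0.57, "y": 0.72, "z": 0, "wx": 0, "wy": 0, "wz": 0},
    {"x": -0.68, "y": 0.86, "z": 0, "wx": 0, "wy": 0, "wz": 0},
    {"x": -0.8, "y": 1.0, "z": 0, "wx": 0, "wy": 0, "wz": 0},
    {"x": -0.99, "y": 1.0, "z": 0, "wx": 0, "wy": 0, "wz": 0},
    {"x": -0.99, "y": 1.0, "z": 0, "wx": 0, "wy": 0, "wz": 0},
  ],
)

```text
t: 10.03
eef_pos: [0.6135, -0.0442, 0.2562]
tool_rot: [-0.001, -0.112, 0.994, 0.0]
contact_force: [-0.2, 0.1, 0.5]
gripper_width: 0.999
```

Request:
jog_arm(
  plan=[
    {"x": 0, "y": 0.12, "z": 0, "wx": 0, "wy": 0, "wz": 0},
    {"x": 0, "y": 0.24, "z": 0, "wx": 0, "wy": 0, "wz": 0},
    {"x": 0, "y": 0.34, "z": 0, "wx": 0, "wy": 0, "wz": 0},
    {"x": 0, "y": 0.34, "z": 0, "wx": 0, "wy": 0, "wz": 0},
    {"x": 0, "y": 0.34, "z": 0, "wx": 0, "wy": 0, "wz": 0},
  ],
)

```text
t: 10.45
eef_pos: [0.5977, 0.0241, 0.254]
tool_rot: [-0.003, -0.113, 0.994, 0.0]
contact_force: [-0.4, 0.5, -0.5]
gripper_width: 0.998
```

```bash
python3 - <<'E'
from h import *
go((.597,.016,.26),(.597,.016,.111))
a=cams.read_camera('side')
cv2.imwrite('pics/c6.png',cv2.resize(a[160:310,290:420],None,fx=4,fy=4,interpolation=cv2.INTER_CUBIC)[:,:,::-1])
print('expected handle top/bottom px',proj('side',(.597,.016,.149)),proj('side',(.597,.016,.099)))
E
```

```text
t 10.45 pos [0.5977 0.0241 0.254 ] F [-0.4  0.5 -0.5] g 0.998 q [-0.4   0.34  0.33  1.73 -0.12  1.09  1.77]
[[-0.974, -0.225, -0.006], [-0.225, 0.974, -0.0], [0.006, 0.001, -1.0]]
[0.013, -0.039, -0.03]
[0.008, -0.039, 0.715]
expected handle top/bottom px [351.28093534 223.01443033] [350.34692172 237.42180704]
```

View pics/c6.png

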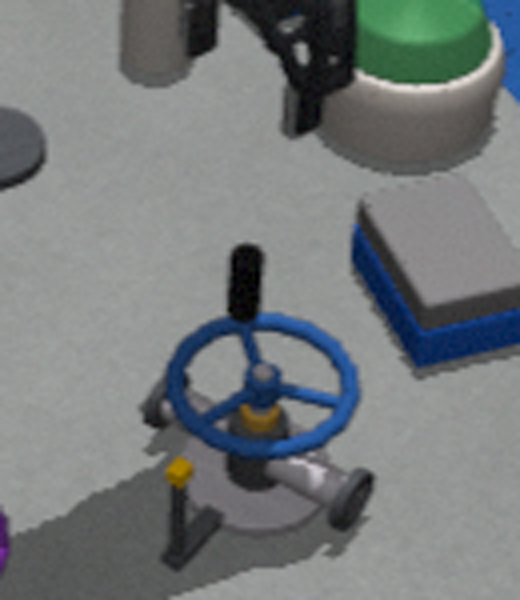

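The grip sits where projected: crop (246,282), side pixel (351.5,230). I'll descend and grip.

Request:
jog_arm(
  plan=[
    {"x": 0.01, "y": -0.039, "z": 0.1, "wx": 0, "wy": 0, "wz": 0},
    {"x": 0.01, "y": -0.039, "z": 0.24, "wx": 0, "wy": 0, "wz": 0},
    {"x": 0.01, "y": -0.039, "z": 0.36, "wx": 0, "wy": 0, "wz": 0},
    {"x": 0.01, "y": -0.039, "z": 0.48, "wx": 0, "wy": 0, "wz": 0},
    {"x": 0.01, "y": -0.039, "z": 0.6, "wx": 0, "wy": 0, "wz": 0},
    {"x": 0.01, "y": -0.039, "z": 0.71, "wx": 0, "wy": 0, "wz": 0},
    {"x": 0.01, "y": -0.039, "z": 0.71, "wx": 0, "wy": 0, "wz": 0},
    {"x": 0.01, "y": -0.039, "z": 0.71, "wx": 0, "wy": 0, "wz": 0},
  ],
)

```text
t: 11.17
eef_pos: [0.5962, 0.0127, 0.1113]
tool_rot: [-0.005, -0.111, 0.994, -0.001]
contact_force: [1.1, 0.6, 0.2]
gripper_width: 1.002
```

Request:
jog_arm(
  plan=[
    {"x": 0, "y": 0, "z": 0, "wx": 0, "wy": 0, "wz": 0},
    {"x": 0, "y": 0, "z": 0, "wx": 0, "wy": 0, "wz": 0},
    {"x": 0, "y": 0, "z": 0, "wx": 0, "wy": 0, "wz": 0},
    {"x": 0, "y": 0, "z": 0, "wx": 0, "wy": 0, "wz": 0},
    {"x": 0, "y": 0, "z": 0, "wx": 0, "wy": 0, "wz": 0},
    {"x": 0, "y": 0, "z": 0, "wx": 0, "wy": 0, "wz": 0},
    {"x": 0, "y": 0, "z": 0, "wx": 0, "wy": 0, "wz": 0},
    {"x": 0, "y": 0, "z": 0, "wx": 0, "wy": 0, "wz": 0},
    {"x": 0, "y": 0, "z": 0, "wx": 0, "wy": 0, "wz": 0},
    {"x": 0, "y": 0, "z": 0, "wx": 0, "wy": 0, "wz": 0},
    {"x": 0, "y": 0, "z": 0, "wx": 0, "wy": 0, "wz": 0},
    {"x": 0, "y": 0, "z": 0, "wx": 0, "wy": 0, "wz": 0},
  ],
  hand=-1,
  grip_force=50,
)

```text
t: 12.17
eef_pos: [0.5967, 0.0121, 0.1123]
tool_rot: [-0.004, -0.111, 0.994, -0.001]
contact_force: [-2.5, -1.8, 6.6]
gripper_width: 0.24
```

```bash
cat >> h.py <<'E'
AX=np.array([.5895,-.0375])
def circ(angs,r=.055,z=None,ax=AX):
    o=monitor.get_obs();p=o['eef_pos'];M=R();z=p[2] if z is None else z
    print('t',round(o['t'],2),'pos',p.round(4),'ang',round(np.arctan2(*(p[:2]-ax)[::-1]),3),'r',round(np.hypot(*(p[:2]-ax)),4),'F',o['contact_force'].round(1),'g',round(o['gripper_width'],3),'q7',o['q'][6].round(2))
    for a in angs:
        d=M.T@(np.array([ax[0]+r*np.cos(a),ax[1]+r*np.sin(a),z])-p)/.2; print(round(a,2),d.round(3).tolist())
E
python3 -c "
from h import *
a=1.43
circ(a-np.arange(0,2.6,.2),z=.111)"
```

```text
t 12.17 pos [0.5967 0.0121 0.1123] ang 1.427 r 0.0502 F [-2.5 -1.8  6.6] g 0.24 q7 1.84
1.43 [-0.008, 0.023, 0.006]
1.23 [-0.057, -0.002, 0.006]
1.03 [-0.1, -0.035, 0.006]
0.83 [-0.136, -0.077, 0.005]
0.63 [-0.163, -0.125, 0.005]
0.43 [-0.179, -0.178, 0.005]
0.23 [-0.185, -0.232, 0.005]
0.03 [-0.18, -0.287, 0.005]
-0.17 [-0.164, -0.339, 0.005]
-0.37 [-0.138, -0.388, 0.006]
-0.57 [-0.103, -0.43, 0.006]
-0.77 [-0.06, -0.464, 0.006]
-0.97 [-0.012, -0.49, 0.007]
```

Gripped: opening is about 20 mm on the 22 mm grip. The radius reads 50 mm about my axis estimate, so that estimate may be off by a few mm. I'll wind clockwise in a short arc first and check the forces.

Request:
jog_arm(
  plan=[
    {"x": -0.03, "y": 0, "z": 0.006, "wx": 0, "wy": 0, "wz": 0},
    {"x": -0.054, "y": -0.017, "z": 0.006, "wx": 0, "wy": 0, "wz": 0},
    {"x": -0.097, "y": -0.05, "z": 0.006, "wx": 0, "wy": 0, "wz": 0},
    {"x": -0.133, "y": -0.092, "z": 0.006, "wx": 0, "wy": 0, "wz": 0},
    {"x": -0.16, "y": -0.14, "z": 0.006, "wx": 0, "wy": 0, "wz": 0},
    {"x": -0.176, "y": -0.193, "z": 0.006, "wx": 0, "wy": 0, "wz": 0},
    {"x": -0.182, "y": -0.247, "z": 0.006, "wx": 0, "wy": 0, "wz": 0},
    {"x": -0.182, "y": -0.247, "z": 0.006, "wx": 0, "wy": 0, "wz": 0},
  ],
)

```text
t: 12.83
eef_pos: [0.6395, -0.0331, 0.1121]
tool_rot: [-0.008, -0.109, 0.994, -0.002]
contact_force: [-15.9, -6.0, 21.5]
gripper_width: 0.243
```

```bash
python3 - <<'E'
from h import *
circ(.23-np.arange(0,2.6,.2),z=.111,ax=np.array([.5895,-.0405]))
a=cams.read_camera('side')
im=cv2.resize(a[160:310,290:420],None,fx=4,fy=4,interpolation=cv2.INTER_CUBIC)
cv2.imwrite('pics/c7.png',im[:,:,::-1])
E
```

```text
t 12.83 pos [ 0.6395 -0.0331  0.1121] ang 0.148 r 0.0506 F [-15.9  -6.   21.5] g 0.243 q7 1.91
0.23 [-0.023, 0.021, 0.005]
0.03 [-0.018, -0.034, 0.005]
-0.17 [-0.002, -0.086, 0.005]
-0.37 [0.023, -0.135, 0.006]
-0.57 [0.058, -0.177, 0.007]
-0.77 [0.101, -0.212, 0.007]
-0.97 [0.149, -0.237, 0.008]
-1.17 [0.202, -0.253, 0.009]
-1.37 [0.257, -0.257, 0.01]
-1.57 [0.311, -0.251, 0.011]
-1.77 [0.363, -0.234, 0.011]
-1.97 [0.411, -0.207, 0.012]
-2.17 [0.453, -0.17, 0.013]
```

View pics/c7.png

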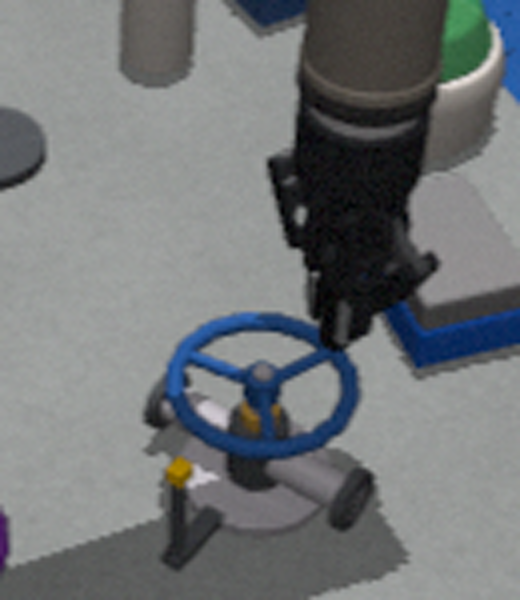

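The wheel followed: its spoke and rim now sit under the gripper at crop (340,335). The inward push suggests the axis is nearer (0.586, -0.0415), so I'll use that and relax z.

```bash
python3 - <<'E'
from h import *
circ(.156-np.arange(0.2,2.5,.2),z=.113,ax=np.array([.586,-.0415]))
E
```

```text
t 12.88 pos [ 0.6394 -0.0324  0.1121] ang 0.17 r 0.0541 F [-16.8  -4.4  20.9] g 0.24 q7 1.91
-0.04 [0.005, -0.058, -0.005]
-0.24 [0.024, -0.11, -0.004]
-0.44 [0.054, -0.156, -0.004]
-0.64 [0.092, -0.196, -0.003]
-0.84 [0.137, -0.227, -0.002]
-1.04 [0.187, -0.249, -0.001]
-1.24 [0.241, -0.26, -0.001]
-1.44 [0.296, -0.261, 0.0]
-1.64 [0.349, -0.25, 0.001]
-1.84 [0.4, -0.229, 0.002]
-2.04 [0.446, -0.199, 0.003]
-2.24 [0.484, -0.16, 0.003]
```

Request:
jog_arm(
  plan=[
    {"x": 0.002, "y": -0.03, "z": -0.005, "wx": 0, "wy": 0, "wz": 0},
    {"x": 0.007, "y": -0.06, "z": -0.005, "wx": 0, "wy": 0, "wz": 0},
    {"x": 0.024, "y": -0.11, "z": -0.005, "wx": 0, "wy": 0, "wz": 0},
    {"x": 0.054, "y": -0.156, "z": -0.004, "wx": 0, "wy": 0, "wz": 0},
    {"x": 0.092, "y": -0.196, "z": -0.003, "wx": 0, "wy": 0, "wz": 0},
    {"x": 0.137, "y": -0.227, "z": -0.002, "wx": 0, "wy": 0, "wz": 0},
    {"x": 0.187, "y": -0.249, "z": -0.002, "wx": 0, "wy": 0, "wz": 0},
    {"x": 0.241, "y": -0.26, "z": -0.001, "wx": 0, "wy": 0, "wz": 0},
    {"x": 0.241, "y": -0.26, "z": -0.001, "wx": 0, "wy": 0, "wz": 0},
  ],
)

```text
t: 13.63
eef_pos: [0.6004, -0.0945, 0.1125]
tool_rot: [-0.009, -0.108, 0.994, -0.001]
contact_force: [-3.4, 3.3, -4.6]
gripper_width: 0.238
```

```bash
cat > fit.py <<'E'
import sys
from h import *
from scipy.optimize import least_squares
P=np.array([[.5967,.0121],[.6395,-.0331]]+[list(map(float,s.split(','))) for s in sys.argv[1:]]);P=np.vstack([P,monitor.get_obs()['eef_pos'][:2]])
v=least_squares(lambda v:np.hypot(*(P-v).T)-.055,[.586,-.0415]);print('axis',v.x.round(4),'res mm',(v.fun*1e3).round(1))
E
python3 fit.py; python3 - <<'E'
from h import *
circ(-1.24-np.arange(0.15,1.7,.15),z=.113,ax=np.array([.586,-.0415]))
E
```

```text
axis [ 0.5852 -0.0417] res mm [-0.  0. -0.]
t 13.63 pos [ 0.6004 -0.0945  0.1125] ang -1.305 r 0.0549 F [-3.4  3.3 -4.6] g 0.238 q7 2.01
-1.39 [0.023, -0.0, -0.002]
-1.54 [0.064, 0.004, -0.001]
-1.69 [0.104, 0.015, -0.001]
-1.84 [0.142, 0.031, 0.0]
-1.99 [0.177, 0.053, 0.001]
-2.14 [0.208, 0.08, 0.001]
-2.29 [0.235, 0.111, 0.002]
-2.44 [0.257, 0.146, 0.002]
-2.59 [0.273, 0.184, 0.003]
-2.74 [0.284, 0.224, 0.003]
-2.89 [0.288, 0.265, 0.003]
```

The circle fit is exact, with the axis at (0.5852, -0.0417). I'll continue to just before the stop.

Request:
jog_arm(
  plan=[
    {"x": 0.023, "y": 0, "z": -0.001, "wx": 0, "wy": 0, "wz": 0},
    {"x": 0.064, "y": 0.004, "z": -0.001, "wx": 0, "wy": 0, "wz": 0},
    {"x": 0.104, "y": 0.015, "z": -0.001, "wx": 0, "wy": 0, "wz": 0},
    {"x": 0.142, "y": 0.031, "z": 0, "wx": 0, "wy": 0, "wz": 0},
    {"x": 0.177, "y": 0.053, "z": 0, "wx": 0, "wy": 0, "wz": 0},
    {"x": 0.208, "y": 0.08, "z": 0.001, "wx": 0, "wy": 0, "wz": 0},
    {"x": 0.235, "y": 0.111, "z": 0.001, "wx": 0, "wy": 0, "wz": 0},
    {"x": 0.25, "y": 0.135, "z": 0.001, "wx": 0, "wy": 0, "wz": 0},
    {"x": 0.25, "y": 0.135, "z": 0.001, "wx": 0, "wy": 0, "wz": 0},
  ],
)

```text
t: 14.38
eef_pos: [0.5437, -0.0783, 0.1126]
tool_rot: [-0.011, -0.108, 0.994, -0.001]
contact_force: [0.8, 3.5, -15.3]
gripper_width: 0.239
```

```bash
sed -i 's/^AX=.*/AX=np.array([.5852,-.0417])/' h.py; python3 fit.py .6004,-.0945; python3 - <<'E'
from h import *
circ(-2.4-np.arange(0.05,.5,.05),z=.113)
E
```

```text
axis [ 0.585  -0.0417] res mm [ 0.1  0.1 -0.   0.2]
t 14.38 pos [ 0.5437 -0.0783  0.1126] ang -2.419 r 0.0553 F [  0.8   3.5 -15.3] g 0.239 q7 1.98
-2.45 [0.003, 0.008, -0.002]
-2.5 [0.009, 0.021, -0.002]
-2.55 [0.014, 0.033, -0.002]
-2.6 [0.019, 0.046, -0.002]
-2.65 [0.023, 0.059, -0.001]
-2.7 [0.026, 0.073, -0.001]
-2.75 [0.029, 0.086, -0.001]
-2.8 [0.031, 0.1, -0.001]
-2.85 [0.032, 0.114, -0.001]
```

Request:
jog_arm(
  plan=[
    {"x": 0.009, "y": 0.021, "z": 0.003, "wx": 0, "wy": 0, "wz": 0},
    {"x": 0.014, "y": 0.033, "z": 0.003, "wx": 0, "wy": 0, "wz": 0},
    {"x": 0.019, "y": 0.046, "z": 0.003, "wx": 0, "wy": 0, "wz": 0},
    {"x": 0.023, "y": 0.059, "z": 0.003, "wx": 0, "wy": 0, "wz": 0},
    {"x": 0.026, "y": 0.073, "z": 0.003, "wx": 0, "wy": 0, "wz": 0},
    {"x": 0.026, "y": 0.073, "z": 0.003, "wx": 0, "wy": 0, "wz": 0},
    {"x": 0.026, "y": 0.073, "z": 0.003, "wx": 0, "wy": 0, "wz": 0},
  ],
)

```text
t: 14.97
eef_pos: [0.5371, -0.0691, 0.1126]
tool_rot: [-0.009, -0.107, 0.994, -0.003]
contact_force: [7.2, -10.2, -14.9]
gripper_width: 0.244
```

```bash
python3 - <<'E'
from h import *
circ(-2.6-np.arange(0.05,.4,.05),z=.113)
E
```

```text
t 14.97 pos [ 0.5371 -0.0691  0.1126] ang -2.624 r 0.0553 F [  7.2 -10.2 -14.9] g 0.244 q7 1.96
-2.65 [0.001, 0.007, -0.002]
-2.7 [0.004, 0.021, -0.002]
-2.75 [0.007, 0.034, -0.002]
-2.8 [0.009, 0.048, -0.002]
-2.85 [0.01, 0.061, -0.002]
-2.9 [0.011, 0.075, -0.002]
-2.95 [0.011, 0.089, -0.002]
```

It stalls at -2.624 rad with about 12 N, which is where the mark predicts the stop. One firmer push to confirm.

Request:
jog_arm(
  plan=[
    {"x": 0.004, "y": 0.02, "z": 0, "wx": 0, "wy": 0, "wz": 0},
    {"x": 0.007, "y": 0.034, "z": 0, "wx": 0, "wy": 0, "wz": 0},
    {"x": 0.008, "y": 0.045, "z": 0, "wx": 0, "wy": 0, "wz": 0},
    {"x": 0.008, "y": 0.045, "z": 0, "wx": 0, "wy": 0, "wz": 0},
    {"x": 0.008, "y": 0.045, "z": 0, "wx": 0, "wy": 0, "wz": 0},
  ],
)

```text
t: 15.38
eef_pos: [0.5371, -0.0689, 0.1128]
tool_rot: [-0.005, -0.104, 0.995, -0.009]
contact_force: [15.5, -22.5, -28.7]
gripper_width: 0.243
```

```bash
python3 - <<'E'
from h import *
circ(-2.624+np.arange(0,2.3,.2),z=.1125)
E
```

```text
t 15.38 pos [ 0.5371 -0.0689  0.1128] ang -2.626 r 0.0552 F [ 15.5 -22.5 -28.7] g 0.243 q7 1.94
-2.62 [-0.001, -0.0, 0.001]
-2.42 [-0.023, -0.05, 0.002]
-2.22 [-0.055, -0.095, 0.002]
-2.02 [-0.094, -0.133, 0.002]
-1.82 [-0.141, -0.163, 0.002]
-1.62 [-0.192, -0.182, 0.002]
-1.42 [-0.246, -0.191, 0.001]
-1.22 [-0.301, -0.189, 0.001]
-1.02 [-0.355, -0.176, -0.0]
-0.82 [-0.404, -0.152, -0.001]
-0.62 [-0.448, -0.12, -0.002]
-0.42 [-0.485, -0.079, -0.003]
```

The stop is confirmed: 27 N and no movement, with the TCP at (0.5371, -0.0689). Now I'll back off counter-clockwise, straightening the slight tool tilt.

```bash
cat >> h.py <<'E'
def tilt(yaw=None):
    from scipy.spatial.transform import Rotation as Q
    M=R(); D=Q.from_quat([-.106,.994,0,0]).as_matrix()
    print('w corr',(Q.from_matrix(M.T@D).as_rotvec()/np.pi).round(4))
E
python3 -c "
from h import *
tilt()"
```

```text
w corr [-0.005  -0.0039 -0.0014]
```

Request:
jog_arm(
  plan=[
    {"x": -0.001, "y": 0, "z": 0.003, "wx": 0, "wy": 0, "wz": 0},
    {"x": -0.023, "y": -0.05, "z": 0.004, "wx": 0, "wy": 0, "wz": 0},
    {"x": -0.055, "y": -0.095, "z": 0.004, "wx": 0, "wy": 0, "wz": 0},
    {"x": -0.094, "y": -0.133, "z": 0.004, "wx": 0, "wy": 0, "wz": 0},
    {"x": -0.141, "y": -0.163, "z": 0.004, "wx": 0, "wy": 0, "wz": 0},
    {"x": -0.192, "y": -0.182, "z": 0.004, "wx": 0, "wy": 0, "wz": 0},
    {"x": -0.246, "y": -0.191, "z": 0.003, "wx": 0, "wy": 0, "wz": 0},
    {"x": -0.301, "y": -0.189, "z": 0.003, "wx": 0, "wy": 0, "wz": 0},
    {"x": -0.355, "y": -0.176, "z": 0.002, "wx": 0, "wy": 0, "wz": 0},
    {"x": -0.404, "y": -0.152, "z": 0.001, "wx": 0, "wy": 0, "wz": 0},
    {"x": -0.448, "y": -0.12, "z": 0, "wx": 0, "wy": 0, "wz": 0},
    {"x": -0.485, "y": -0.079, "z": 0, "wx": 0, "wy": 0, "wz": 0},
  ],
)

```text
t: 16.38
eef_pos: [0.6354, -0.0642, 0.1123]
tool_rot: [-0.006, -0.104, 0.995, -0.008]
contact_force: [-10.1, 1.8, 8.1]
gripper_width: 0.245
```

```bash
python3 - <<'E'
from h import *
circ(-.42+.22*np.arange(0,12),z=.1122);tilt()
E
```

```text
t 16.38 pos [ 0.6354 -0.0642  0.1123] ang -0.422 r 0.055 F [-10.1   1.8   8.1] g 0.245 q7 1.94
-0.42 [-0.0, 0.0, 0.0]
-0.2 [-0.03, 0.053, -0.001]
0.02 [-0.048, 0.11, -0.002]
0.24 [-0.053, 0.171, -0.003]
0.46 [-0.044, 0.23, -0.004]
0.68 [-0.023, 0.287, -0.004]
0.9 [0.01, 0.337, -0.004]
1.12 [0.054, 0.379, -0.005]
1.34 [0.105, 0.411, -0.004]
1.56 [0.162, 0.43, -0.004]
1.78 [0.222, 0.437, -0.003]
2.0 [0.282, 0.43, -0.002]
w corr [-0.0048 -0.0046 -0.0014]
```

Request:
jog_arm(
  plan=[
    {"x": -0.03, "y": 0.053, "z": -0.001, "wx": -0.001, "wy": -0.001, "wz": 0},
    {"x": -0.048, "y": 0.11, "z": -0.002, "wx": -0.002, "wy": -0.002, "wz": -0.001},
    {"x": -0.053, "y": 0.171, "z": -0.003, "wx": -0.003, "wy": -0.003, "wz": -0.001},
    {"x": -0.044, "y": 0.23, "z": -0.004, "wx": -0.004, "wy": -0.004, "wz": -0.001},
    {"x": -0.023, "y": 0.287, "z": -0.004, "wx": -0.005, "wy": -0.0045, "wz": -0.0015},
    {"x": 0.01, "y": 0.337, "z": -0.004, "wx": -0.005, "wy": -0.0045, "wz": -0.0015},
    {"x": 0.054, "y": 0.379, "z": -0.005, "wx": -0.005, "wy": -0.0045, "wz": -0.0015},
    {"x": 0.105, "y": 0.411, "z": -0.004, "wx": -0.005, "wy": -0.0045, "wz": -0.0015},
    {"x": 0.162, "y": 0.43, "z": -0.004, "wx": -0.005, "wy": -0.0045, "wz": -0.0015},
    {"x": 0.222, "y": 0.437, "z": -0.003, "wx": -0.005, "wy": -0.0045, "wz": -0.0015},
    {"x": 0.282, "y": 0.43, "z": -0.002, "wx": -0.005, "wy": -0.0045, "wz": -0.0015},
  ],
)

```text
t: 17.3
eef_pos: [0.5632, 0.0089, 0.1125]
tool_rot: [0.002, -0.107, 0.994, 0.0]
contact_force: [5.5, -4.2, -7.6]
gripper_width: 0.24
```

```bash
python3 - <<'E'
from h import *
circ(2.0+.22*np.arange(0,13),z=.1122);tilt()
E
```

```text
t 17.3 pos [0.5632 0.0089 0.1125] ang 1.982 r 0.0552 F [ 5.5 -4.2 -7.6] g 0.24 q7 1.83
2.0 [0.005, -0.002, 0.001]
2.22 [0.062, -0.021, 0.001]
2.44 [0.114, -0.053, 0.001]
2.66 [0.157, -0.095, 0.001]
2.88 [0.191, -0.145, 0.001]
3.1 [0.212, -0.201, 0.001]
3.32 [0.221, -0.261, 0.001]
3.54 [0.216, -0.321, 0.001]
3.76 [0.199, -0.379, 0.001]
3.98 [0.169, -0.432, 0.001]
4.2 [0.129, -0.476, 0.001]
4.42 [0.079, -0.511, 0.001]
4.64 [0.024, -0.535, 0.001]
w corr [-0.0001  0.001   0.0005]
```

Request:
jog_arm(
  plan=[
    {"x": 0.062, "y": -0.021, "z": 0.001, "wx": 0, "wy": 0, "wz": 0},
    {"x": 0.114, "y": -0.053, "z": 0.001, "wx": 0, "wy": 0, "wz": 0},
    {"x": 0.157, "y": -0.095, "z": 0.001, "wx": 0, "wy": 0, "wz": 0},
    {"x": 0.191, "y": -0.145, "z": 0.001, "wx": 0, "wy": 0, "wz": 0},
    {"x": 0.212, "y": -0.201, "z": 0.001, "wx": 0, "wy": 0, "wz": 0},
    {"x": 0.221, "y": -0.261, "z": 0.001, "wx": 0, "wy": 0, "wz": 0},
    {"x": 0.216, "y": -0.321, "z": 0.001, "wx": 0, "wy": 0, "wz": 0},
    {"x": 0.199, "y": -0.379, "z": 0.001, "wx": 0, "wy": 0, "wz": 0},
    {"x": 0.169, "y": -0.432, "z": 0.001, "wx": 0, "wy": 0, "wz": 0},
    {"x": 0.129, "y": -0.476, "z": 0.001, "wx": 0, "wy": 0, "wz": 0},
    {"x": 0.079, "y": -0.511, "z": 0.001, "wx": 0, "wy": 0, "wz": 0},
    {"x": 0.024, "y": -0.535, "z": 0.001, "wx": 0, "wy": 0, "wz": 0},
  ],
)

```text
t: 18.3
eef_pos: [0.5815, -0.0967, 0.1123]
tool_rot: [0.001, -0.107, 0.994, 0.001]
contact_force: [-2.1, 8.7, 3.9]
gripper_width: 0.238
```

```bash
python3 - <<'E'
from h import *
circ(4.64+.22*np.arange(0,13),z=.1122);tilt()
E
```

```text
t 18.3 pos [ 0.5815 -0.0967  0.1123] ang -1.638 r 0.0551 F [-2.1  8.7  3.9] g 0.238 q7 2.03
4.64 [0.001, 0.001, 0.0]
4.86 [-0.058, -0.01, 0.001]
5.08 [-0.118, -0.007, 0.001]
5.3 [-0.177, 0.009, 0.001]
5.52 [-0.23, 0.037, 0.001]
5.74 [-0.276, 0.076, 0.001]
5.96 [-0.313, 0.124, 0.001]
6.18 [-0.338, 0.179, 0.001]
6.4 [-0.35, 0.238, 0.002]
6.62 [-0.349, 0.298, 0.002]
6.84 [-0.335, 0.357, 0.002]
7.06 [-0.309, 0.412, 0.002]
7.28 [-0.271, 0.459, 0.002]
w corr [0.0006 0.0006 0.0004]
```

Request:
jog_arm(
  plan=[
    {"x": -0.058, "y": -0.01, "z": 0.001, "wx": 0, "wy": 0, "wz": 0},
    {"x": -0.118, "y": -0.007, "z": 0.001, "wx": 0, "wy": 0, "wz": 0},
    {"x": -0.177, "y": 0.009, "z": 0.001, "wx": 0, "wy": 0, "wz": 0},
    {"x": -0.23, "y": 0.037, "z": 0.001, "wx": 0, "wy": 0, "wz": 0},
    {"x": -0.276, "y": 0.076, "z": 0.001, "wx": 0, "wy": 0, "wz": 0},
    {"x": -0.313, "y": 0.124, "z": 0.001, "wx": 0, "wy": 0, "wz": 0},
    {"x": -0.338, "y": 0.179, "z": 0.001, "wx": 0, "wy": 0, "wz": 0},
    {"x": -0.35, "y": 0.238, "z": 0.001, "wx": 0, "wy": 0, "wz": 0},
    {"x": -0.349, "y": 0.298, "z": 0.001, "wx": 0, "wy": 0, "wz": 0},
    {"x": -0.335, "y": 0.357, "z": 0.001, "wx": 0, "wy": 0, "wz": 0},
    {"x": -0.309, "y": 0.412, "z": 0.001, "wx": 0, "wy": 0, "wz": 0},
    {"x": -0.271, "y": 0.459, "z": 0.001, "wx": 0, "wy": 0, "wz": 0},
  ],
)

```text
t: 19.3
eef_pos: [0.6146, 0.005, 0.1124]
tool_rot: [0.001, -0.107, 0.994, 0.001]
contact_force: [-0.4, -5.6, 0.8]
gripper_width: 0.239
```

```bash
python3 - <<'E'
from h import *
circ(7.28+.22*np.arange(0,13),z=.1122);tilt()
E
```

```text
t 19.3 pos [0.6146 0.005  0.1124] ang 1.008 r 0.0552 F [-0.4 -5.6  0.8] g 0.239 q7 1.85
7.28 [-0.002, -0.003, 0.001]
7.5 [0.045, 0.035, 0.001]
7.72 [0.099, 0.062, 0.001]
7.94 [0.158, 0.076, 0.001]
8.16 [0.219, 0.077, 0.0]
8.38 [0.278, 0.065, 0.0]
8.6 [0.333, 0.04, 0.0]
8.82 [0.381, 0.004, 0.0]
9.04 [0.42, -0.042, -0.0]
9.26 [0.449, -0.095, -0.0]
9.48 [0.465, -0.153, -0.0]
9.7 [0.468, -0.214, -0.0]
9.92 [0.457, -0.273, -0.0]
w corr [0.0004 0.0007 0.0004]
```

Request:
jog_arm(
  plan=[
    {"x": 0.045, "y": 0.035, "z": 0.001, "wx": 0, "wy": 0, "wz": 0},
    {"x": 0.099, "y": 0.062, "z": 0.001, "wx": 0, "wy": 0, "wz": 0},
    {"x": 0.158, "y": 0.076, "z": 0.001, "wx": 0, "wy": 0, "wz": 0},
    {"x": 0.219, "y": 0.077, "z": 0, "wx": 0, "wy": 0, "wz": 0},
    {"x": 0.278, "y": 0.065, "z": 0, "wx": 0, "wy": 0, "wz": 0},
    {"x": 0.333, "y": 0.04, "z": 0, "wx": 0, "wy": 0, "wz": 0},
    {"x": 0.381, "y": 0.004, "z": 0, "wx": 0, "wy": 0, "wz": 0},
    {"x": 0.42, "y": -0.042, "z": 0, "wx": 0, "wy": 0, "wz": 0},
    {"x": 0.449, "y": -0.095, "z": 0, "wx": 0, "wy": 0, "wz": 0},
    {"x": 0.465, "y": -0.153, "z": 0, "wx": 0, "wy": 0, "wz": 0},
    {"x": 0.468, "y": -0.214, "z": 0, "wx": 0, "wy": 0, "wz": 0},
    {"x": 0.468, "y": -0.214, "z": 0, "wx": 0, "wy": 0, "wz": 0},
  ],
)

```text
t: 20.3
eef_pos: [0.5327, -0.0584, 0.1123]
tool_rot: [0.002, -0.106, 0.994, 0.0]
contact_force: [2.2, -1.1, 0.3]
gripper_width: 0.238
```

```bash
python3 - <<'E'
from h import *
circ([9.7,9.78,9.86,9.941],z=.1122);tilt();go((.5371,-.069,.1124))
E
```

```text
t 20.3 pos [ 0.5327 -0.0584  0.1123] ang -2.833 r 0.0551 F [ 2.2 -1.1  0.3] g 0.238 q7 1.95
9.7 [0.0, 0.009, 0.001]
9.78 [-0.002, -0.013, 0.001]
9.86 [-0.006, -0.034, 0.001]
9.94 [-0.012, -0.056, 0.001]
w corr [ 0.0001  0.0012 -0.0001]
t 20.3 pos [ 0.5327 -0.0584  0.1123] F [ 2.2 -1.1  0.3] g 0.238 q [-0.26  0.41  0.32  2.01 -0.19  0.74  1.95]
[[-0.978, -0.211, 0.004], [-0.211, 0.978, 0.001], [-0.004, 0.0, -1.0]]
[-0.01, -0.056, -0.0]
```

Request:
jog_arm(
  plan=[
    {"x": -0.002, "y": -0.013, "z": 0, "wx": 0, "wy": 0, "wz": 0},
    {"x": -0.006, "y": -0.034, "z": 0, "wx": 0, "wy": 0, "wz": 0},
    {"x": -0.011, "y": -0.056, "z": 0, "wx": 0, "wy": 0, "wz": 0},
    {"x": -0.011, "y": -0.056, "z": 0, "wx": 0, "wy": 0, "wz": 0},
    {"x": -0.011, "y": -0.056, "z": 0, "wx": 0, "wy": 0, "wz": 0},
    {"x": -0.011, "y": -0.056, "z": 0, "wx": 0, "wy": 0, "wz": 0},
    {"x": -0.011, "y": -0.056, "z": 0, "wx": 0, "wy": 0, "wz": 0},
  ],
)

```text
t: 20.88
eef_pos: [0.5376, -0.0694, 0.1123]
tool_rot: [0.002, -0.106, 0.994, -0.0]
contact_force: [2.7, -1.0, -1.8]
gripper_width: 0.241
```

```bash
python3 - <<'E'
from h import *
circ([9.941],z=.1122)
a=cams.read_camera('side');b=cams.read_camera('top')
im=np.hstack([cv2.resize(a[190:420,260:420],(400,575)),cv2.resize(b[170:310,280:377],(398,575))])
cv2.imwrite('pics/c8.png',im[:,:,::-1])
E
```

```text
t 20.88 pos [ 0.5376 -0.0694  0.1123] ang -2.615 r 0.055 F [ 2.7 -1.  -1.8] g 0.241 q7 1.98
9.94 [0.001, 0.003, 0.001]
```

View pics/c8.png

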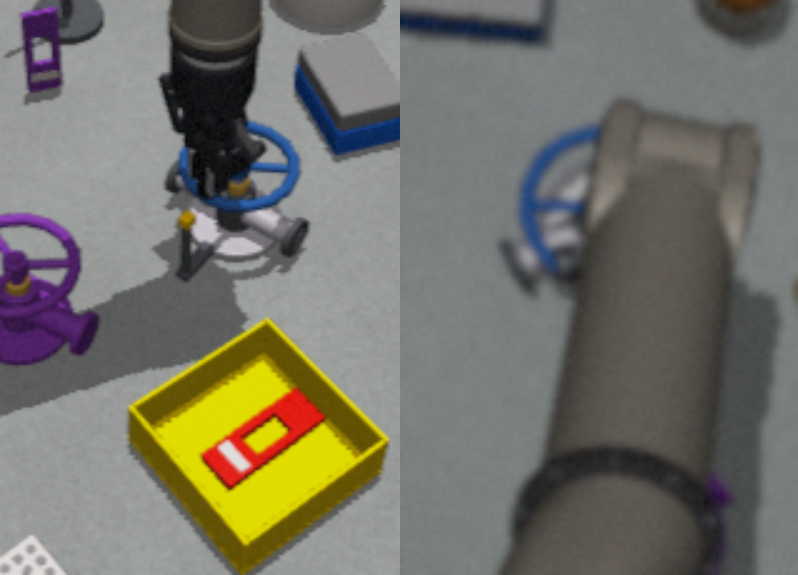

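The tag lies in the bin, and the fingers hold the grip next to the yellow mark at (187,218) in the left picture. The TCP is within about 0.01 rad of the stop pose. Handing in.

```bash
python3 -c "
from h import *
print(bot.hand_in())"
```

```text
the job is handed in; nothing more can be done
None
```

The job is done and handed in at about 21 s of the 72 s allowed; `hand_in` reports no verdict.

- **Tag:** I gripped the red tag by its tab, lifted it about 24 mm and drew it 80 mm off the hook. I then released it in the yellow bin. The last side picture shows it lying flat inside.
- **Closing the valve:** I wound the blue wheel clockwise by its black hand grip to the hard stop. It held at −2.625 rad about the wheel axis under about 27 N, which is where the yellow mark predicted the stop.
- **Backing off:** I turned it counter-clockwise two full turns, following the angle the whole way. The tool ended at −2.615 rad, within about 0.01 rad of the stop position. It was still gripping (about 20 mm opening on the 22 mm grip), with about 3 N on the wrist.

**Checks that disagreed or fell short:**
- My first camera estimate of the wheel axis was about 6 mm off, which gave a side push of about 17 N in the first arc. I corrected it by fitting a circle to the arm's positions, which then agreed to within 0.2 mm.
- In the final top picture the arm hides the grip, so the end angle rests on the arm's position and the side view.
- I touched nothing else on purpose, but I did not re-measure every bystander at the end.

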